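Sort two cup adapters with a go plug gauge

TASK

The two black cup adapters look alike, but one has too narrow a bore inside: take the green-handled plug gauge and try it gently in both while they stand in their nests, first the one beside the white mark, then the other, easing it in until its shoulder sits on the rim or it stops short, and never forcing it. Then put the gauge back upright in its stand, fully down, and stand the adapter it passed upright in the green tray and the one that stopped it upright in the red tray. Leave the tin, the bottle and the white cup where they are.

Things in the scene. Friction and masses are not known exactly. Their poses are not given: they have to be found in the camera images.
- gauge: the go gauge, upright in its stand: steel plug 20 mm wide, 36 mm long (last 2.5 mm tapered to 17 mm), then a steel shoulder disc 32 mm wide, 6 mm thick, then a green square handle 16 x 16 mm, 46 mm tall; 88 mm in all, 140 g. Origin: centre of the plug's tip (lower end); z up through the handle, x and y square to the handle's faces
- gauge_shoulder (a point): centre of the underside of the gauge's shoulder disc, 36 mm above the tip; fingers closed on the handle just above the disc cannot slide down past it
- stand: the gauge's stand, a grey block 64 x 64 x 40 mm, fixed, with a vertical through hole 26 mm wide in its middle; the gauge's shoulder rests on its top, so that the tip hangs 4 mm above the table. Origin: centre of the underside
- rack: fixed dark base 100 (x) x 214 (y) x 8 mm; above it a blue sprung plate 86 x 200 x 14 mm, its top 34 mm above the table, with two round nests 47 mm wide, 8 mm deep, 55 mm either side of the middle along y; a white stripe on its +y end. The plate gives straight down under load (about 1.5 N per mm, at most 12 mm) and springs back. Origin: centre of the base's underside; z up
- nest_marked (a point): centre of the floor of the nest beside the white mark, 26 mm above the table when the plate is up; the adapter there is tried first
- nest_plain (a point): centre of the floor of the other nest, 26 mm above the table when the plate is up
- adapter_a: one of two outwardly identical black collars, grey ribs round the foot, 44 mm across, 44 mm tall, 90 g, standing in a nest of the rack; vertical bore 22 mm wide at the rim. In one (not told which) it is 22 mm all through and the gauge goes fully in; in the other it narrows to 16 mm, 18 mm below the rim, and the gauge stops there. Origin: centre of the underside; z up the bore
- adapter_b: one of two outwardly identical black collars, grey ribs round the foot, 44 mm across, 44 mm tall, 90 g, standing in a nest of the rack; vertical bore 22 mm wide at the rim. In one (not told which) it is 22 mm all through and the gauge goes fully in; in the other it narrows to 16 mm, 18 mm below the rim, and the gauge stops there. Origin: centre of the underside; z up the bore
- adapter_a_rim (a point): centre of the top rim (mouth of the bore) of adapter_a, 44 mm above its underside
- adapter_b_rim (a point): centre of the top rim (mouth of the bore) of adapter_b, 44 mm above its underside
- tray_green: the green tray for the adapter that the gauge passes, fixed, open on top, 150 x 150 mm outside, walls 4 mm thick and 20 mm high, floor 4 mm thick. Origin: centre of the underside
- tray_red: the red tray for the adapter that stops the gauge, same sizes. Origin: centre of the underside
- tin: bystander: a green and white paint tin with a black lid, 101 mm across, 124 mm tall. Origin: centre of the underside
- bottle: bystander: a white bottle with a red cap, 52 mm across, 130 mm tall. Origin: centre of the underside
- cup: bystander: a white mixing cup, 70 mm across the rim, 75 mm tall. Origin: centre of the underside
Not all that is in view belongs to the job. Leave any brown look-alike of the adapter_b alone.

How it is judged:
By the outcome, as a careful person would: the job done as asked, in the order asked, and still so for the second after the job is handed in, with the robot touching nothing.
It also fails if it takes over 72 s, if anything falls off the work surface, if the arm or the gripper's body presses on something with over 40 N, if the wrist force passes 120 N, or if a joint passes its speed limit or range.

ROBOT

A 6-joint arm with a two-finger parallel gripper is mounted at the origin on the work surface. World frame = base frame: x ahead of the robot, y to its left, z up, the work surface at z = 0. Lengths are in m, angles in rad, forces in N, time in s.
With the tool pointing down it reaches from about 0.375 to 0.925 m from the base axis. Payload 5.7 kg.
Tool frame: the origin (TCP) lies on the mounting face of the last link; the fingertips stand 173 mm ahead of it and the grasp point (between the pads) lies 155 mm ahead of it; z points along the fingers, y is the line along which they close (so a half turn about z gives the same grasp; the last joint's range is limited). The gripper opens to 85 mm and grips with 20 to 120 N. Pads are 22 mm wide; open, the fingers measure 114 mm over their backs; the gripper's body (76 mm by 85 mm) begins 54 mm behind the grasp point. The pads swing forward as they close: fully open they stand 13 mm farther back than shut.
Start: joints at [0.991, 0.359, 1.51, -0, 1.272, -0.115], TCP at [0.269, 0.536, 0.405] pointing down, gripper open.
Joint ranges: [-2.97, 2.97], [-1.01, 2.36], [0.21, 2.38], [-0.96, 4.11], [0.2, 2.71], [-2.98, 2.98]. Speed limits (rad/s): [2.39, 2.39, 3.14, 3.14, 3.14, 3.14].

INTERFACE

Orientations are given as [roll, pitch, yaw] about the fixed x, y, z axes, in that order (R = Rz(yaw) Ry(pitch) Rx(roll)).
In Python, from station import env gives the robot as it stands.
- The arm moves only by the shell command python3 -m crank 'ROWS' [FORCE]. ROWS is JSON, one flat list of numbers, 7 for each row, row after row: the turn, a rotation vector about the tool's x, y, z in rad, then the shift along the tool's x, y, z in cm, then the closure, from 0 (fully open) to 1 (shut). A call has 1 to 12 rows; each row is the pose to reach, as a shift and turn from the pose commanded when the call began, along the tool's axes at that moment; what a row does not reach only later rows make up. A row lasts 1/8 s, in which the tool goes at most 62.5 mm and 10.7 degrees, less where a joint would pass 70% of its speed; a pose out of reach is approached as far as the arm can. A call with a gripper value outside its range is refused whole. The fingers move at their own pace and stop on an object; FORCE is the grip in N (left out, the last holds). Time passes only in rows, so rows that repeat a pose let the fingers close. It gives the time, the measured TCP pose, the force, the opening and the grip force at its end, in the units of the state.
- env.state(): the state, without advancing time (a new reading comes with each control period).
- env.get_image(name): name is "scene" or "top"; returns the picture (480x640x3 uint8, red, green, blue); there is no depth.
- env.camera_model(name): a dict with "fovy" (degrees; the focal length in pixels is half the picture's height over the tangent of half this angle, whatever the lens; pixels are square), "cx", "cy" (the principal point, pixels), "k1" (the pictures are not rectified: a ray, as slopes to the right and down, at radius r is drawn at 1 + k1 r^2 times it, then the intrinsics apply), "pose" (4x4, takes a point from camera to world coordinates). Camera axes: x right, y up, looking along -z (the intrinsics and any distortion apply to the point x, -y, -z); pixel columns grow to the right and rows downward; lengths in m; the calibration is good to about 2 mm. A picture is of the moment at which its call begins. camera_model takes no time and is no camera call.
- env.close_job(): hands the job in; it is judged then, once.
The state is a dict: "time_s": time; "joint_pos": joint angles; "joint_velocities": joint speeds; "tau": joint torques, N m; "eef_pos": TCP position; "orientation": TCP orientation; "ft_force": force on the tool from outside, world axes, zero at the start; "wrist_torque": the same for the moment, N m; "opening": finger opening in m; "gripper_force": force on a finger pad.
Only numpy, scipy, OpenCV 4.12 (cv2) and the standard library are available. Lean on these libraries where they do the work, as an engineer would, in place of code of your own. Each camera call takes 0.05 s, during which the arm holds its last target. There are 200 camera calls.

## Working session

There is one attempt and no reset: what is moved stays moved. The work goes in short steps, Python scripts to look and compute and a shell command to move; the robot and the scene stay as the last step left them, time stands still between calls to the robot, and variables do not carry over. Pictures are saved under pics/ and viewed, at most 10 in all, crops included, and the job is handed in when it is done.

```bash
ls; mkdir -p pics
python3 - <<'E'
from station import env
import cv2
s=env.state();print(s)
for n in("scene","top"):
    print(n,env.camera_model(n)); cv2.imwrite(f"pics/{n}0.png",env.get_image(n)[...,::-1])
E
```

```text
pics
{'time_s': 0.0, 'joint_pos': array([ 9.90874887e-01,  3.59547006e-01,  1.51145457e+00, -2.13238873e-05,
        1.27254217e+00, -1.15102703e-01]), 'joint_velocities': array([-0.0010673 , -0.0003735 ,  0.00041633, -0.00021527,  0.00111478,
       -0.00126955]), 'tau': array([ 1.25375263e-03, -5.27618337e+01, -2.78624082e+01,  3.78454934e-05,
        1.26903350e-02,  4.28520570e-05]), 'eef_pos': array([0.26876224, 0.53602095, 0.40381986]), 'orientation': array([-3.13965213e+00, -2.03844798e-04,  2.67678000e+00]), 'ft_force': array([ 0.66837333, -1.025867  ,  0.14077645]), 'wrist_torque': array([-0.00375201, -0.00167695,  0.00454051]), 'gripper_force': 0.0, 'opening': 0.08545230292234113}
scene {'fovy': 48.12367729160197, 'cx': 317.9424352279752, 'cy': 230.358197986081, 'k1': -0.015026943781905352, 'pose': array([[-0.83036386, -0.34052008,  0.44106907,  0.98880741],
       [ 0.55711627, -0.52272856,  0.64527228,  0.61705449],
       [ 0.01083123,  0.78153754,  0.62376418,  0.67830295],
       [ 0.        ,  0.        ,  0.        ,  1.        ]])}
top {'fovy': 56.06254930452135, 'cx': 326.00958783526386, 'cy': 228.6343972067138, 'k1': -0.056853707240681284, 'pose': array([[-0.0129956 ,  0.99613321, -0.08688922,  0.48175643],
       [-0.99959277, -0.01073449,  0.02643971,  0.01293695],
       [ 0.02540476,  0.08719744,  0.99586706,  1.01817429],
       [ 0.        ,  0.        ,  0.        ,  1.        ]])}
```

View pics/scene0.png

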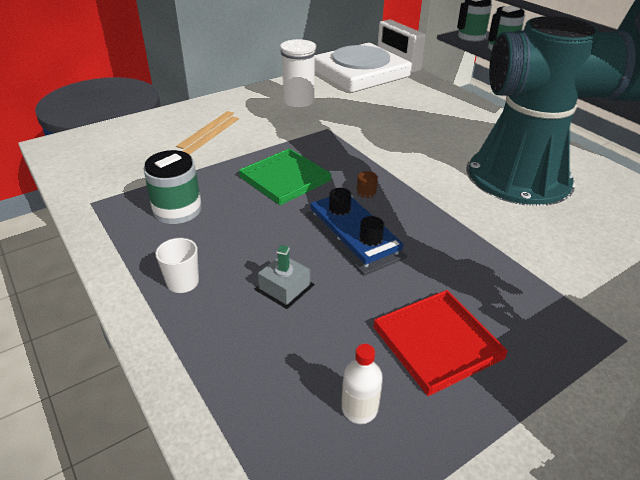

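View pics/top0.png

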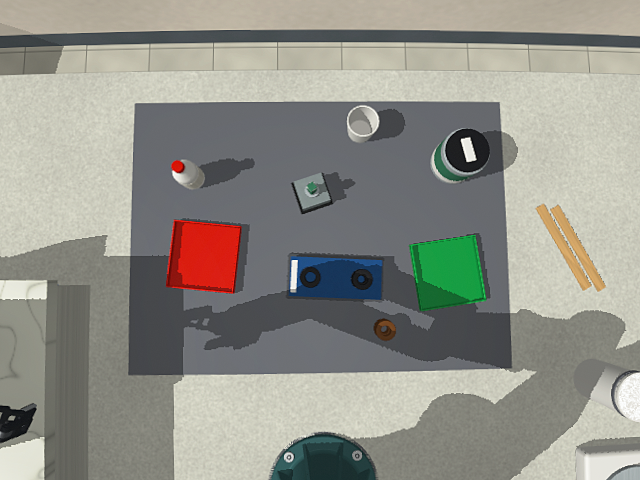

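The top view shows the gauge handle at about (312,188), the black adapters at (311,277) by the white stripe and (362,279), the red tray at (205,257) and the green tray at (448,272). Candidates for the adapters are (311,277), (362,279) and a brown look-alike at (385,329), which stays put. Candidates for the gauge: only the handle at (312,188), since the tin at (460,152) is also green but large.

```bash
cat > h.py <<'E'
import numpy as np, cv2
from station import env
def cam(n):
    m=env.camera_model(n); return m,240/np.tan(np.radians(m["fovy"]/2))
def px(n,p):
    m,f=cam(n);T=np.linalg.inv(m["pose"]);q=T[:3,:3]@np.asarray(p,float)+T[:3,3]
    a=np.array([q[0],-q[1]])/-q[2];a=a*(1+m["k1"]*(a@a));return a*f+[m["cx"],m["cy"]]
def ray(n,uv):
    m,f=cam(n);d=(np.array(uv,float)-[m["cx"],m["cy"]])/f;a=d.copy()
    for _ in range(20):a=d/(1+m["k1"]*(a@a))
    return m["pose"][:3,3],m["pose"][:3,:3]@np.array([a[0],-a[1],-1])
def at(n,uv,z):
    o,d=ray(n,uv);return o+d*(z-o[2])/d[2]
E
python3 - <<'E'
from h import *
t=cv2.imread("pics/top0.png");s=cv2.imread("pics/scene0.png")
a=cv2.resize(t[168:303,280:400],None,fx=4,fy=4,interpolation=cv2.INTER_CUBIC)
b=cv2.resize(s[182:317,245:325],None,fx=4,fy=4,interpolation=cv2.INTER_CUBIC)
cv2.imwrite("pics/c1.png",np.hstack([a,b])[:600,:800])
for n,uv,z in[("gauge",(312,188),.092),("mark",(311,277),.07),("plain",(362,279),.07),("red",(205,257),.012),("green",(448,272),.012)]:
    p=at("top",uv,z);print(n,p.round(4),px("scene",p).round(1))
# colour blobs
hsv=cv2.cvtColor(t,cv2.COLOR_BGR2HSV)
for n,lo,hi,r in[("red",(0,150,80),(8,255,255),(150,260,200,310)),("green",(50,150,60),(75,255,255),(400,500,220,320)),("blue",(105,120,30),(125,255,255),(270,400,240,310))]:
    m=cv2.inRange(hsv,lo,hi);k=np.zeros_like(m);k[r[2]:r[3],r[0]:r[1]]=m[r[2]:r[3],r[0]:r[1]]
    print(n,cv2.minAreaRect(cv2.findNonZero(k)))
E
```

```text
gauge [0.6477 0.0164 0.092 ] [283.6 247. ]
mark [0.4633 0.0205 0.07  ] [370.5 222.1]
plain [ 0.4576 -0.0864  0.07  ] [339.4 193.5]
red [0.5091 0.2562 0.012 ] [436.6 335.7]
green [ 0.4687 -0.2869  0.012 ] [283.4 174. ]
red ((203.23583984375, 256.1324157714844), (69.10449981689453, 68.53630828857422), 6.115502834320068)
green ((447.41357421875, 272.4569396972656), (67.42479705810547, 67.46968841552734), 80.96051788330078)
blue ((335.1264953613281, 277.54827880859375), (91.95844268798828, 39.963314056396484), 2.4540317058563232)
```

View pics/c1.png

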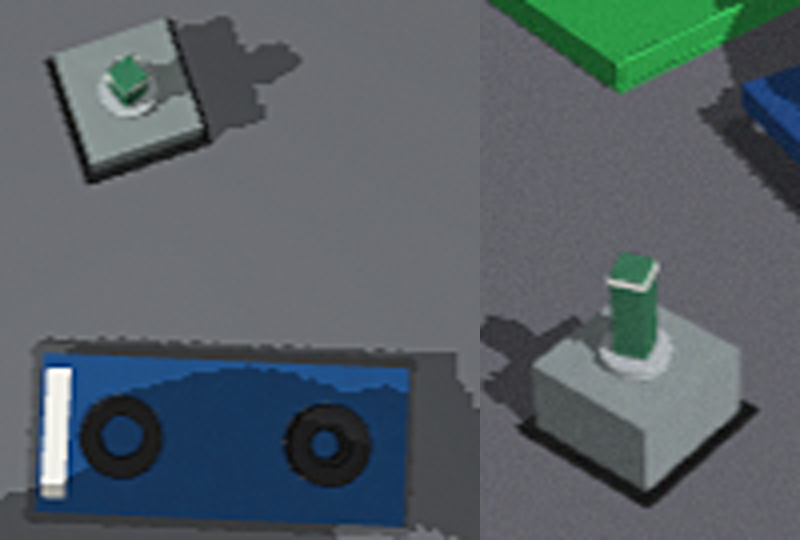

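Run:
```python
from h import *
def T(x,y,z):return at("top",(280+x/4,168+y/4),z)
def S(x,y,z):return at("scene",(245+(x-480)/4,182+y/4),z)
def show(n,P):
    P=np.array(P);e=np.diff(np.vstack([P,P[:1]]),axis=0);print(n,P[:,:2].mean(0).round(4),"len",np.linalg.norm(e,axis=1).round(4),"yaw",np.degrees(np.arctan2(e[:,1],e[:,0])).round(1)%90)
show("handle S",[S(x,y,.092) for x,y in[(622,253),(658,262),(643,287),(607,279)]])
show("handle T",[T(x,y,.092) for x,y in[(125,56),(149,70),(133,87),(108,76)]])
show("stand T",[T(x,y,.04) for x,y in[(50,58),(168,20),(205,125),(92,165)]])
show("plate T",[T(x,y,.034) for x,y in[(41,352),(410,366),(407,526),(34,510)]])
print("rim m",T(122,437,.07),"rim p",T(328,445,.07))
print("bore m",T(122,435,.034),"p",T(326,444,.052))
print("disc T",T(129,91,.046),"disc S",S(636,352,.046))
for n,z in(("red",.02),("green",.02)):pass
print(at("top",(203.2,256.1),.015),at("top",(447.4,272.5),.015))
```

```text
handle S [0.6517 0.0214] len [0.0164 0.017  0.016  0.0176] yaw [36.  37.1 38.4 38.6]
handle T [0.6518 0.0159] len [0.0145 0.0122 0.0142 0.0138] yaw [58.9 46.5 65.5 49.5]
stand T [0.6504 0.0162] len [0.0683 0.0618 0.0657 0.0636] yaw [17.6 18.5 19.1 20.8]
plate T [ 0.4605 -0.0333] len [0.2017 0.0869 0.2026 0.0854] yaw [87.1 87.6 86.7 87.1]
rim m [0.4627465  0.02154649 0.07      ] rim p [ 0.45707919 -0.08638062  0.07      ]
bore m [0.4631059  0.02186211 0.034     ] p [ 0.45715837 -0.08720403  0.052     ]
disc T [0.64983461 0.01606492 0.046     ] disc S [0.65183864 0.02201445 0.046     ]
[0.51109042 0.25947953 0.015     ] [ 0.46765774 -0.28458281  0.015     ]
```

```bash
cat >> h.py <<'E'
from scipy.spatial.transform import Rotation as Ro
def go(p,yaw):
    s=env.state();R=Ro.from_euler("xyz",s["orientation"]);G=Ro.from_euler("xyz",[np.pi,0,np.radians(yaw)])
    print("t",round(s["time_s"],2),"at",s["eef_pos"].round(4),np.degrees(s["orientation"]).round(2),"f",s["ft_force"].round(1))
    print("turn",(R.inv()*G).as_rotvec().round(4),"shift cm",(R.inv().apply(np.array(p)-s["eef_pos"])*100).round(2))
E
python3 -c "
from h import *
go([.651,.0185,.30],127.5)"
```

```text
t 0.1 at [0.2688 0.5361 0.4039] [-1.7990e+02 -1.0000e-02  1.5337e+02] f [ 1.3  0.1 -0.5]
turn [-1.700e-03  2.000e-04  4.515e-01] shift cm [-57.37 -29.12  10.43]
```

```bash
python3 -m crank '[0,0,0.4515,-57.37,-29.12,3,0, 0,0,0.4515,-57.37,-29.12,3,0, 0,0,0.4515,-57.37,-29.12,3,0, 0,0,0.4515,-57.37,-29.12,3,0, 0,0,0.4515,-57.37,-29.12,3,0, 0,0,0.4515,-57.37,-29.12,3,0, 0,0,0.4515,-57.37,-29.12,3,0, 0,0,0.4515,-57.37,-29.12,3,0, 0,0,0.4515,-57.37,-29.12,3,0, 0,0,0.4515,-57.37,-29.12,3,0, 0,0,0.4515,-57.37,-29.12,8,0, 0,0,0.4515,-57.37,-29.12,10.4,0]' 40
python3 - <<'E'
from h import *
go([.651,.0185,.30],127.5)
s=env.get_image("scene")[...,::-1];cv2.imwrite("pics/s1.png",s)
a=cv2.resize(s[140:290,230:430],None,fx=4,fy=4,interpolation=cv2.INTER_CUBIC);cv2.imwrite("pics/c2.png",a)
E
```

```text
time_s: 1.6
eef_pos: [0.6512, 0.0168, 0.2976]
orientation: [-3.139, -0.002, 2.223]
ft_force: [0.2, 1.4, 0.2]
opening: 0.0852
gripper_force: 0.0
t 1.6 at [0.6512 0.0168 0.2976] [-1.7984e+02 -1.1000e-01  1.2735e+02] f [0.2 1.4 0.2]
turn [-0.0028 -0.002  -0.0027] shift cm [ 0.15  0.08 -0.24]
```

View pics/c2.png

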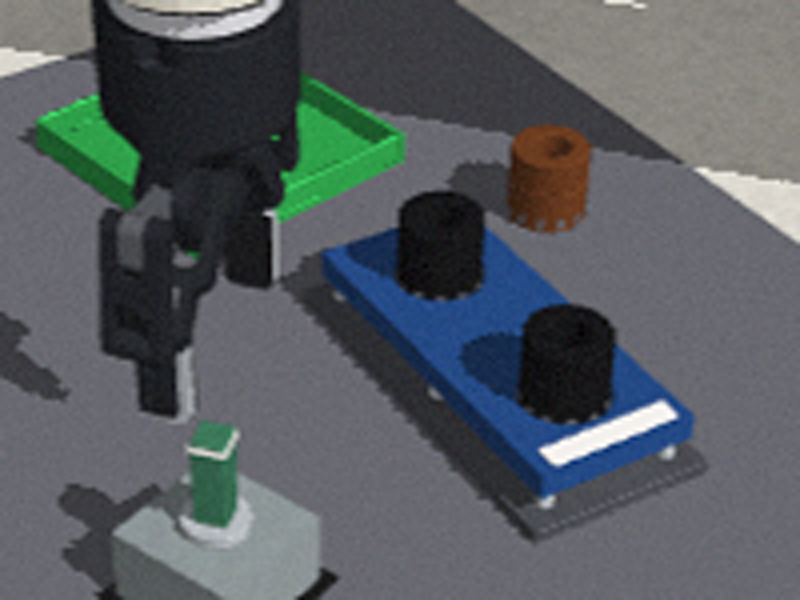

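The crop shows the gauge handle top at scene (283.5,249.5), the rims at (372,222) and (340,193.5), and the open fingers straddling the handle with pad tips at (275,243.8) and (298,210.8). The brown look-alike at (367,180) stays clear.

Run:
```python
from h import *
print(at("scene",(372,222.2),.07),at("scene",(340.2,193.5),.07),at("scene",(283.5,249.5),.092))
s=env.state();R=Ro.from_euler("xyz",s["orientation"])
print("pad tips exp",[px("scene",s["eef_pos"]+R.apply([0,y,.160])).round(1) for y in(-.0425,.0425)],"seen 275,243.8 / 298,210.8")
go([.651,.0185,.222],127.5)
```

```text
[0.4612171  0.02233865 0.07      ] [ 0.45621169 -0.08556396  0.07      ] [0.65109218 0.02170579 0.092     ]
pad tips exp [array([292.2, 212.8]), array([272.9, 243.6])] seen 275,243.8 / 298,210.8
t 1.65 at [0.6497 0.0177 0.2949] [-179.65   -0.31  127.39] f [-0.4  0.3 -2. ]
turn [-0.0061 -0.0053 -0.0019] shift cm [-0.05  0.19  7.28]
```

```bash
python3 -m crank '[0,0,0,0.1,0.1,3,0, 0,0,0,0.1,0.1,6,0, 0,0,0,0.1,0.1,7.8,0, 0,0,0,0.1,0.1,7.8,0, 0,0,0,0.1,0.1,7.8,0, 0,0,0,0.1,0.1,7.8,1, 0,0,0,0.1,0.1,7.8,1, 0,0,0,0.1,0.1,7.8,1, 0,0,0,0.1,0.1,7.8,1, 0,0,0,0.1,0.1,7.8,1, 0,0,0,0.1,0.1,7.8,1, 0,0,0,0.1,0.1,7.8,1]' 50
python3 -c "
from h import *
go([.651,.0195,.222],127.5)"
```

```text
time_s: 3.15
eef_pos: [0.6515, 0.0202, 0.223]
orientation: [3.142, 0.0, 2.225]
ft_force: [-0.7, -0.4, 4.7]
opening: 0.0154
gripper_force: 49.0
t 3.15 at [0.6515 0.0202 0.223 ] [1.800e+02 1.000e-02 1.275e+02] f [-0.7 -0.4  4.7]
turn [ 0.0001  0.0002 -0.    ] shift cm [-0.03 -0.08  0.1 ]
```

```bash
python3 -m crank '[0,0,0,0,0,-3,1, 0,0,0,0,0,-6,1, 0,0,0,0,0,-8.7,1, 0,0,0,2,-2.5,-8.7,1, 0,0,0,5,-6.4,-8.7,1, 0,0,0,8.5,-10.8,-8.7,1, 0,0,0,11.0,-14.0,-8.7,1, 0,0,0,11.7,-14.9,-8.7,1, 0,0,0,11.7,-14.9,-8.7,1, 0,0,0,11.7,-14.9,-8.7,1, 0,0,0,11.7,-14.9,-8.7,1]'
python3 - <<'E'
from h import *
s=env.get_image("scene")[...,::-1];cv2.imwrite("pics/s2.png",s)
a=cv2.resize(s[160:260,310:430],None,fx=6,fy=6,interpolation=cv2.INTER_CUBIC);cv2.imwrite("pics/c3.png",a)
go([.462,.022,.309],127.5)
E
```

```text
time_s: 4.53
eef_pos: [0.4634, 0.0222, 0.3098]
orientation: [3.141, 0.001, 2.225]
ft_force: [-0.0, 0.0, -1.4]
opening: 0.0153
gripper_force: 49.0
t 4.58 at [0.4631 0.0223 0.3097] [1.7997e+02 3.0000e-02 1.2750e+02] f [ 0.3  0.4 -1.5]
turn [0.0005 0.0006 0.    ] shift cm [ 0.05 -0.11  0.07]
```

View pics/c3.png

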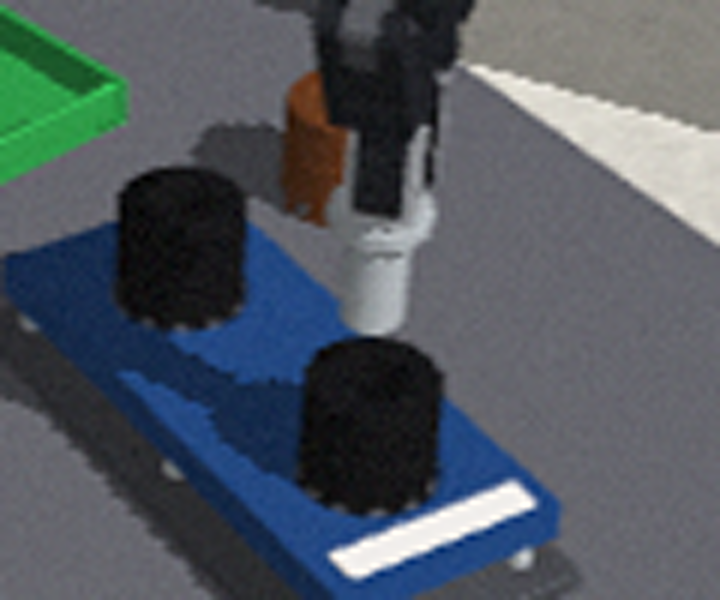

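The gauge hangs just above the marked adapter: tip centre around crop (375,318), rim centre around (372,381). Both read crudely, so I fit them by projecting models.

```bash
cat >> h.py <<'E'
def circ(n,c,r,o,k):  # crop-pixel extents of a horizontal circle
    a=np.linspace(0,2*np.pi,180);P=(np.array([px(n,[c[0]+r*np.cos(t),c[1]+r*np.sin(t),c[2]]) for t in a])-o+.5)*k-.5
    return dict(L=P[:,0].min().round(1),R=P[:,0].max().round(1),T=P[:,1].min().round(1),B=P[:,1].max().round(1))
E
python3 - <<'E'
from h import *
p=env.state()["eef_pos"];o=np.array([310,160]);z=p[2]-.219
print("tip 17",circ("scene",[p[0],p[1],z],.0085,o,6));print("plug20",circ("scene",[p[0],p[1],z+.0025],.010,o,6));print("disc",circ("scene",[p[0],p[1],z+.036],.016,o,6))
print("rim",circ("scene",[.462,.022,.07],.022,o,6))
print("plainrim",circ("scene",[.4567,-.086,.07],.022,o,6))
im=cv2.imread("pics/s2.png")[160:260,310:430];g=np.clip(im.astype(float)*3,0,255).astype(np.uint8)
cv2.imwrite("pics/c4.png",cv2.resize(g[40:95,40:90],None,fx=10,fy=10,interpolation=cv2.INTER_CUBIC))
E
```

```text
tip 17 {'L': np.float64(346.5), 'R': np.float64(402.4), 'T': np.float64(307.4), 'B': np.float64(340.8)}
plug20 {'L': np.float64(342.1), 'R': np.float64(408.0), 'T': np.float64(297.9), 'B': np.float64(337.2)}
disc {'L': np.float64(329.5), 'R': np.float64(437.3), 'T': np.float64(196.5), 'B': np.float64(258.5)}
rim {'L': np.float64(300.5), 'R': np.float64(443.3), 'T': np.float64(333.1), 'B': np.float64(420.3)}
plainrim {'L': np.float64(115.3), 'R': np.float64(248.2), 'T': np.float64(166.0), 'B': np.float64(241.8)}
```

View pics/c4.png

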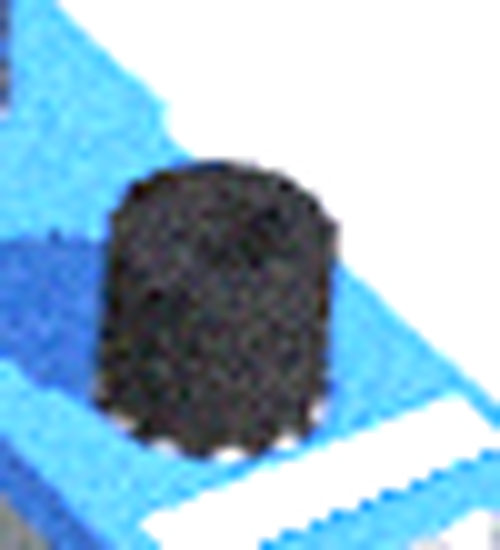

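```bash
python3 -m crank '[0,0,0,0.05,-0.1,1,1, 0,0,0,0.05,-0.1,1.9,1, 0,0,0,0.05,-0.1,1.9,1, 0,0,0,0.05,-0.1,1.9,1]'; python3 -m crank '[0,0,0,0,0,0.2,1, 0,0,0,0,0,0.4,1, 0,0,0,0,0,0.5,1, 0,0,0,0,0,0.5,1]'
```

```text
time_s: 5.08
eef_pos: [0.4609, 0.0222, 0.2905]
orientation: [-3.141, -0.0, 2.225]
ft_force: [0.1, 0.8, -0.7]
opening: 0.0157
gripper_force: 49.1
time_s: 5.58
eef_pos: [0.4611, 0.0222, 0.2859]
orientation: [3.141, 0.001, 2.225]
ft_force: [0.2, 1.1, 3.7]
opening: 0.0153
gripper_force: 49.4
```

Run:
```python
from h import *
s=env.state();print(s["eef_pos"],s["ft_force"],s["wrist_torque"],s["orientation"])
s=env.get_image("scene")[...,::-1];cv2.imwrite("pics/s3.png",s)
g=np.clip(s[160:260,310:430].astype(float)*2,0,255).astype(np.uint8)
cv2.imwrite("pics/c5.png",cv2.resize(g[30:95,30:100],None,fx=9,fy=9,interpolation=cv2.INTER_CUBIC))
s=env.state();print(s["eef_pos"],s["ft_force"],s["wrist_torque"])
```

```text
[0.46113134 0.02215127 0.28594577] [0.2082954  1.06744999 3.71357177] [ 0.05021351  0.04706601 -0.00164129] [3.14111903e+00 5.03806125e-04 2.22522413e+00]
[0.46111055 0.02215517 0.28595618] [-0.53875846  1.13171944  2.81346671] [0.01503562 0.01767288 0.00526988]
```

View pics/c5.png

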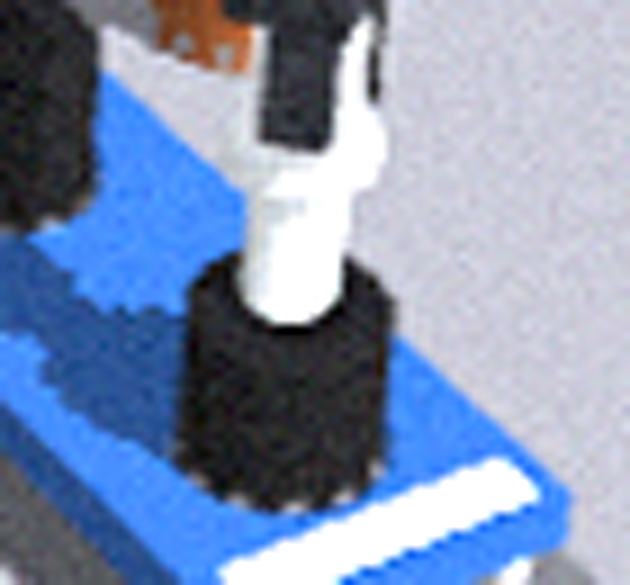

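The plug sits at the mouth of the marked adapter, with its lower end at crop (295,325), seemingly a few mm too far from the camera. I'll fit silhouettes for a firm offset.

```bash
cat >> h.py <<'E'
from scipy.optimize import minimize
def hull(n,c,segs,o,k,shape):  # segs: (z,r)
    a=np.linspace(0,2*np.pi,60,endpoint=False)
    P=np.array([px(n,[c[0]+r*np.cos(t),c[1]+r*np.sin(t),c[2]+z]) for z,r in segs for t in a])
    P=((P-o+.5)*k*16).round().astype(np.int32);m=np.zeros((shape[0]*k,shape[1]*k),np.uint8)
    cv2.fillConvexPoly(m,cv2.convexHull(P),255,shift=4)
    return cv2.resize(m,shape[::-1],interpolation=cv2.INTER_AREA)/255.
def fit(n,soft,valid,c0,segs,o):
    f=lambda d:((hull(n,[c0[0]+d[0],c0[1]+d[1],c0[2]],segs,o,8,soft.shape)-soft)[valid]**2).sum()
    r=min((minimize(f,d,method="Nelder-Mead",options=dict(initial_simplex=np.array(d)+[[0,0],[.003,0],[0,.003]],xatol=1e-4)) for d in([0,0],[.003,-.002])),key=lambda r:r.fun)
    return (np.array(c0[:2])+r.x).round(4),round(r.fun,2),round(f([0,0]),2)
def dark(im): # 1 where black adapter
    return np.clip((70-im.max(2).astype(float))/35,0,1)
E
python3 - <<'E'
from h import *
for f,n in(("pics/scene0.png","scene"),("pics/s2.png","scene"),("pics/top0.png","top")):
    im=cv2.imread(f)
    for lab,c in(("m",[.462,.022,.026]),("p",[.4567,-.086,.026])):
        q=px(n,[c[0],c[1],.05]).round().astype(int);o=q-24;w=im[o[1]:q[1]+24,o[0]:q[0]+24]
        segs=[(.008,.022),(.044,.022)];big=hull(n,c,[(0.004,.026),(.047,.026)],o,4,w.shape[:2])>.02
        print(f,lab,[int(x) for x in np.percentile(w.max(2)[hull(n,c,[(.012,.019),(.042,.019)],o,4,w.shape[:2])>.9],[5,50,95])],fit(n,dark(w),big,c,segs,o))
# plug in s2: bright grey
im=cv2.imread("pics/s2.png");p=np.array([.4631,.0223,.0907]);q=px("scene",p+[0,0,.01]).round().astype(int);o=q-14;w=im[o[1]:q[1]+14,o[0]:q[0]+14]
print(w[:,14].max(1))
soft=np.clip((w.min(2).astype(float)-105)/50,0,1);big=hull("scene",p,[(-.003,.014),(.022,.014)],o,4,w.shape[:2])>.5
print("plug",fit("scene",soft,big,p,[(0,.0085),(.0025,.01),(.03,.01)],o))
E
```

```text
Traceback (most recent call last):
  File "h.py", line 31, in fit
    r=min((minimize(f,d,method="Nelder-Mead",options=dict(initial_simplex=np.array(d)+[[0,0],[.003,0],[0,.003]],xatol=1e-4)) for d in([0,0],[.003,-.002])),key=lambda r:r.fun)
  File "h.py", line 31, in <genexpr>
    r=min((minimize(f,d,method="Nelder-Mead",options=dict(initial_simplex=np.array(d)+[[0,0],[.003,0],[0,.003]],xatol=1e-4)) for d in([0,0],[.003,-.002])),key=lambda r:r.fun)
           ~~~~~~~~^^^^^^^^^^^^^^^^^^^^^^^^^^^^^^^^^^^^^^^^^^^^^^^^^^^^^^^^^^^^^^^^^^^^^^^^^^^^^^^^^^^^^^^^^^^^^^^^^^^^^^^^^
  File "h.py", line 30, in <lambda>
    f=lambda d:((hull(n,[c0[0]+d[0],c0[1]+d[1],c0[2]],segs,o,8,soft.shape)-soft)[valid]**2).sum()
                 ~~~~^^^^^^^^^^^^^^^^^^^^^^^^^^^^^^^^^^^^^^^^^^^^^^^^^^^^^
  File "h.py", line 25, in hull
    P=np.array([px(n,[c[0]+r*np.cos(t),c[1]+r*np.sin(t),c[2]+z]) for z,r in segs for t in a])
                ~~^^^^^^^^^^^^^^^^^^^^^^^^^^^^^^^^^^^^^^^^^^^^^^
  File "h.py", line 6, in px
    m,f=cam(n);T=np.linalg.inv(m["pose"]);q=T[:3,:3]@np.asarray(p,float)+T[:3,3]
        ~~~^^^
  File "h.py", line 4, in cam
    m=env.camera_model(n); return m,240/np.tan(np.radians(m["fovy"]/2))
ValueError: time passes only in moves, steps and waits
```

```bash
sed -i 's/^def cam(n):/import functools\n@functools.lru_cache(None)\ndef cam(n):/' h.py
python3 - <<'E'
from h import *
for f,n in(("pics/scene0.png","scene"),("pics/s2.png","scene"),("pics/top0.png","top")):
    im=cv2.imread(f)
    for lab,c in(("m",[.462,.022,.026]),("p",[.4567,-.086,.026])):
        q=px(n,[c[0],c[1],.05]).round().astype(int);o=q-24;w=im[o[1]:q[1]+24,o[0]:q[0]+24]
        segs=[(.008,.022),(.044,.022)];big=hull(n,c,[(0.004,.026),(.047,.026)],o,4,w.shape[:2])>.02
        print(f,lab,[int(x) for x in np.percentile(w.max(2)[hull(n,c,[(.012,.019),(.042,.019)],o,4,w.shape[:2])>.9],[5,50,95])],fit(n,dark(w),big,c,segs,o))
im=cv2.imread("pics/s2.png");p=np.array([.4631,.0223,.0907]);q=px("scene",p+[0,0,.01]).round().astype(int);o=q-14;w=im[o[1]:q[1]+14,o[0]:q[0]+14]
print(w[:,14].max(1))
soft=np.clip((w.min(2).astype(float)-105)/50,0,1);big=hull("scene",p,[(-.003,.014),(.022,.014)],o,4,w.shape[:2])>.5
print("plug",fit("scene",soft,big,p,[(0,.0085),(.0025,.01),(.03,.01)],o))
E
```

```text
pics/scene0.png m [11, 18, 26] (array([0.462 , 0.0229]), np.float64(11.03), np.float64(16.13))
pics/scene0.png p [11, 17, 25] (array([ 0.4567, -0.0862]), np.float64(9.15), np.float64(9.35))
pics/s2.png m [14, 22, 29] (array([0.4628, 0.0233]), np.float64(17.42), np.float64(24.09))
pics/s2.png p [12, 21, 28] (array([ 0.4567, -0.0862]), np.float64(15.83), np.float64(16.37))
pics/top0.png m [24, 31, 96] (array([0.4636, 0.023 ]), np.float64(89.18), np.float64(106.98))
pics/top0.png p [19, 30, 94] (array([ 0.4578, -0.0864]), np.float64(42.04), np.float64(51.18))
[ 38 107 116 163 177 151 151 110 145 157 155 153 164 158 163 160 162 165
 163 170 173  30  18  24  16  22  18  24]
plug (array([0.4599, 0.019 ]), np.float64(43.74), np.float64(55.84))
```

```bash
python3 -m crank '[0,0,0,0,0,-0.4,1, 0,0,0,0,0.32,-0.6,1, 0,0,0,0,0.32,-0.6,1, 0,0,0,0,0.32,-0.6,1]';  python3 -m crank '[0,0,0,0,0,0.2,1, 0,0,0,0,0,0.4,1, 0,0,0,0,0,0.6,1, 0,0,0,0,0,0.7,1, 0,0,0,0,0,0.8,1, 0,0,0,0,0,0.8,1]'
```

```text
time_s: 6.12
eef_pos: [0.4633, 0.0242, 0.2915]
orientation: [-3.141, -0.0, 2.225]
ft_force: [-0.8, -0.3, -1.5]
opening: 0.0152
gripper_force: 49.1
time_s: 6.88
eef_pos: [0.4634, 0.0241, 0.2836]
orientation: [-3.141, -0.0, 2.225]
ft_force: [-0.3, -0.3, -1.7]
opening: 0.0153
gripper_force: 49.1
```

```bash
python3 -m crank '[0,0,0,0,0,0.2,1, 0,0,0,0,0,0.4,1, 0,0,0,0,0,0.6,1, 0,0,0,0,0,0.8,1, 0,0,0,0,0,1,1, 0,0,0,0,0,1,1]';  python3 -m crank '[0,0,0,0,0,0.1,1, 0,0,0,0,0,0.2,1, 0,0,0,0,0,0.3,1, 0,0,0,0,0,0.4,1, 0,0,0,0,0,0.5,1, 0,0,0,0,0,0.5,1]'
```

```text
time_s: 7.62
eef_pos: [0.4634, 0.0241, 0.2735]
orientation: [-3.141, -0.0, 2.225]
ft_force: [-0.4, 0.1, -1.5]
opening: 0.0153
gripper_force: 49.1
time_s: 8.38
eef_pos: [0.4634, 0.0241, 0.2686]
orientation: [-3.141, -0.0, 2.225]
ft_force: [0.2, 0.9, -1.2]
opening: 0.0155
gripper_force: 49.1
```

```bash
python3 -m crank '[0,0,0,0,0,0.3,1, 0,0,0,0,0,0.6,1, 0,0,0,0,0,0.9,1, 0,0,0,0,0,1.2,1, 0,0,0,0,0,1.4,1, 0,0,0,0,0,1.4,1]';  python3 -m crank '[0,0,0,0,0,0.1,1, 0,0,0,0,0,0.2,1, 0,0,0,0,0,0.3,1, 0,0,0,0,0,0.3,1]'
```

```text
time_s: 9.12
eef_pos: [0.4634, 0.0241, 0.2545]
orientation: [-3.141, -0.0, 2.225]
ft_force: [-0.2, 0.8, -2.8]
opening: 0.0156
gripper_force: 49.1
time_s: 9.62
eef_pos: [0.4635, 0.0241, 0.2518]
orientation: [3.142, 0.0, 2.225]
ft_force: [-1.5, 0.6, 1.6]
opening: 0.0157
gripper_force: 49.2
```

```bash
python3 -m crank '[0,0,0,0,0,-1.5,1, 0,0,0,0,0,-3,1, 0,0,0,0,0,-4.5,1, 0,0,0,0,0,-5.5,1, 0,0,0,-2.5,-2.1,-5.5,1, 0,0,0,-6,-5.1,-5.5,1, 0,0,0,-8.33,-7.11,-5.5,1, 0,0,0,-8.33,-7.11,-5.5,1, 0,0,0,-8.33,-7.11,-4.5,1, 0,0,0,-8.33,-7.11,-3.8,1, 0,0,0,-8.33,-7.11,-3.8,1, 0,0,0,-8.33,-7.11,-3.8,1]'
python3 -m crank '[0,0,0,0,0,0.2,1, 0,0,0,0,0,0.4,1, 0,0,0,0,0,0.5,1, 0,0,0,0,0,0.5,1]'
```

```text
time_s: 11.12
eef_pos: [0.4577, -0.0848, 0.2896]
orientation: [-3.141, -0.0, 2.226]
ft_force: [0.5, -0.1, -0.7]
opening: 0.0154
gripper_force: 49.1
time_s: 11.62
eef_pos: [0.4576, -0.0852, 0.2846]
orientation: [-3.141, -0.0, 2.225]
ft_force: [0.7, 0.2, -0.9]
opening: 0.0151
gripper_force: 49.1
```

```bash
python3 -m crank '[0,0,0,0,0,0.3,1, 0,0,0,0,0,0.6,1, 0,0,0,0,0,0.8,1, 0,0,0,0,0,1.0,1, 0,0,0,0,0,1.1,1, 0,0,0,0,0,1.1,1]'; python3 -m crank '[0,0,0,0,0,0.1,1, 0,0,0,0,0,0.2,1, 0,0,0,0,0,0.3,1, 0,0,0,0,0,0.3,1]';  python3 -m crank '[0,0,0,0,0,0.1,1, 0,0,0,0,0,0.2,1, 0,0,0,0,0,0.2,1]'
```

```text
time_s: 12.38
eef_pos: [0.4577, -0.0852, 0.2736]
orientation: [-3.141, -0.0, 2.225]
ft_force: [-0.0, -0.6, -1.5]
opening: 0.0154
gripper_force: 49.1
time_s: 12.88
eef_pos: [0.4577, -0.0853, 0.2707]
orientation: [-3.141, -0.0, 2.225]
ft_force: [-1.0, 1.0, -0.5]
opening: 0.0155
gripper_force: 49.2
time_s: 13.25
eef_pos: [0.4577, -0.0853, 0.2688]
orientation: [-3.141, 0.0, 2.225]
ft_force: [-1.4, 0.4, 2.6]
opening: 0.0157
gripper_force: 49.6
```

```bash
python3 -m crank '[0,0,0,0,0,-1.2,1, 0,0,0,0,0,-2.7,1, 0,0,0,0,0,-4.3,1, 0,0,0,-0.5,3,-4.3,1, 0,0,0,-1.3,8,-4.3,1, 0,0,0,-2.2,14,-4.3,1, 0,0,0,-3.1,19.5,-4.3,1, 0,0,0,-3.43,21.79,-4.3,1, 0,0,0,-3.43,21.79,-4.3,1, 0,0,0,-3.43,21.79,-4.3,1, 0,0,0,-3.43,21.79,-4.3,1]'; python3 -c "
from h import *
go([.6515,.0202,.2235],127.5)"
```

```text
time_s: 14.62
eef_pos: [0.6504, 0.0196, 0.3118]
orientation: [-3.141, -0.0, 2.225]
ft_force: [0.4, -0.6, -1.5]
opening: 0.0155
gripper_force: 49.3
t 14.62 at [0.6504 0.0196 0.3118] [-1.7995e+02 -3.0000e-02  1.2746e+02] f [ 0.4 -0.6 -1.5]
turn [-0.0009 -0.0005 -0.0008] shift cm [-0.02  0.13  8.83]
```

```bash
python3 -m crank '[0,0,0,0,0.05,2,1, 0,0,0,0,0.05,4,1, 0,0,0,0,0.05,5,1, 0,0,0,0,0.05,5.5,1, 0,0,0,0,0.05,5.8,1, 0,0,0,0,0.05,5.8,1]'; python3 -m crank '[0,0,0,0,0,0.7,1, 0,0,0,0,0,1.4,1, 0,0,0,0,0,2.1,1, 0,0,0,0,0,2.7,1, 0,0,0,0,0,2.95,1, 0,0,0,0,0,2.95,1]'
```

```text
time_s: 15.38
eef_pos: [0.652, 0.0204, 0.254]
orientation: [3.141, 0.0, 2.225]
ft_force: [0.3, -0.7, -1.3]
opening: 0.0152
gripper_force: 49.3
time_s: 16.12
eef_pos: [0.6518, 0.0205, 0.2239]
orientation: [-3.141, -0.0, 2.225]
ft_force: [-0.4, -0.3, -1.0]
opening: 0.0153
gripper_force: 49.3
```

```bash
python3 -m crank '[0,0,0,0,0,0.1,1, 0,0,0,0,0,0.1,1, 0,0,0,0,0,0.1,0, 0,0,0,0,0,0.1,0, 0,0,0,0,0,0.1,0, 0,0,0,0,0,0.1,0, 0,0,0,0,0,-2,0, 0,0,0,0,0,-5,0, 0,0,0,0,0,-9,0, 0,0,0,0,0,-9,0]'; python3 -c "
from h import *
print(env.state()['opening'])
go([.463,.0235,.30],177)
go([.463,.0235,.30],87)"
```

```text
time_s: 17.38
eef_pos: [0.6534, 0.0204, 0.3179]
orientation: [3.136, 0.005, 2.225]
ft_force: [0.8, 0.5, 0.1]
opening: 0.0853
gripper_force: 0.0
0.08534278512278326
t 17.38 at [0.6534 0.0204 0.3179] [179.7    0.28 127.5 ] f [0.8 0.5 0.1]
turn [ 0.0028  0.0068 -0.8639] shift cm [ 11.85 -14.93   1.66]
t 17.38 at [0.6534 0.0204 0.3179] [179.7    0.28 127.5 ] f [0.8 0.5 0.1]
turn [0.0067 0.0028 0.7069] shift cm [ 11.85 -14.93   1.66]
```

```bash
python3 -m crank '[0,0,0,3,-3.8,0,0, 0,0,0,6.5,-8,0,0, 0,0,0,10,-12.5,0,0, 0,0,0,11.76,-14.72,0,0, 0,0,0,11.76,-14.72,2.4,0, 0,0,0,11.76,-14.72,2.4,0, 0,0,0,11.76,-14.72,2.4,0, 0,0,0,11.76,-14.72,2.4,0]'; python3 -c "
from h import *
go([.4634,.0241,.212],127.5)"
```

```text
time_s: 18.38
eef_pos: [0.4642, 0.0241, 0.2906]
orientation: [3.141, 0.001, 2.225]
ft_force: [-0.3, 0.7, 0.8]
opening: 0.0856
gripper_force: 0.0
t 18.38 at [0.4642 0.0241 0.2906] [1.7996e+02 4.0000e-02 1.2750e+02] f [-0.3  0.7  0.8]
turn [0.0006 0.0007 0.    ] shift cm [ 0.05 -0.07  7.86]
```

```bash
python3 -m crank '[0,0,0,0,0,3,0, 0,0,0,0,0,6,0, 0,0,0,0,0,7.8,0, 0,0,0,0,0,7.8,0, 0,0,0,0,0,7.8,0, 0,0,0,0,0,7.8,1, 0,0,0,0,0,7.8,1, 0,0,0,0,0,7.8,1, 0,0,0,0,0,7.8,1, 0,0,0,0,0,7.8,1, 0,0,0,0,0,7.8,1]' 40; python3 -m crank '[0,0,0,0,0,-1,1, 0,0,0,0,0,-3,1, 0,0,0,0,0,-5,1, 0,0,0,0,0,-6,1, 0,0,0,0,0,-6,1]'; python3 -c "
from h import *
go([.468,-.285,.27],127.5)
c=[at('scene',u,.02) for u in((239,176),(288,151),(331,173),(281,202))];print(np.mean(c,0))"
```

```text
time_s: 19.75
eef_pos: [0.4638, 0.0241, 0.2123]
orientation: [3.141, 0.001, 2.225]
ft_force: [0.5, -0.5, 2.8]
opening: 0.043
gripper_force: 40.3
time_s: 20.38
eef_pos: [0.4636, 0.0242, 0.2728]
orientation: [3.141, 0.001, 2.225]
ft_force: [-0.0, 0.5, -0.6]
opening: 0.0434
gripper_force: 40.8
t 20.38 at [0.4636 0.0242 0.2728] [1.7995e+02 5.0000e-02 1.2750e+02] f [-0.   0.5 -0.6]
turn [0.0008 0.0009 0.    ] shift cm [-24.8  -18.47   0.29]
[ 0.47333299 -0.2717782   0.02      ]
```

```bash
python3 -m crank '[0,0,0,-2,-1.5,-2,1, 0,0,0,-6,-4.5,-2,1, 0,0,0,-10.5,-7.8,-2,1, 0,0,0,-15,-11.1,-2,1, 0,0,0,-19.5,-14.5,-2,1, 0,0,0,-23,-17,-2,1, 0,0,0,-24.5,-18.15,-1,1, 0,0,0,-24.5,-18.15,2,1, 0,0,0,-24.5,-18.15,4,1, 0,0,0,-24.5,-18.15,4,1, 0,0,0,-24.5,-18.15,4,1]'
python3 - <<'E'
from h import *
go([.469,-.281,.191],127.5)
a=env.get_image("scene")[145:235,225:345,::-1];cv2.imwrite("pics/c6.png",cv2.resize(a,None,fx=6,fy=6,interpolation=cv2.INTER_CUBIC))
E
```

```text
time_s: 21.75
eef_pos: [0.4687, -0.2802, 0.2322]
orientation: [-3.141, -0.001, 2.226]
ft_force: [0.3, 0.3, -0.2]
opening: 0.0434
gripper_force: 41.1
t 21.75 at [ 0.4687 -0.2802  0.2322] [-1.7999e+02 -4.0000e-02  1.2753e+02] f [ 0.3  0.3 -0.2]
turn [-0.0002 -0.0006  0.0006] shift cm [-0.09 -0.03  4.12]
```

View pics/c6.png

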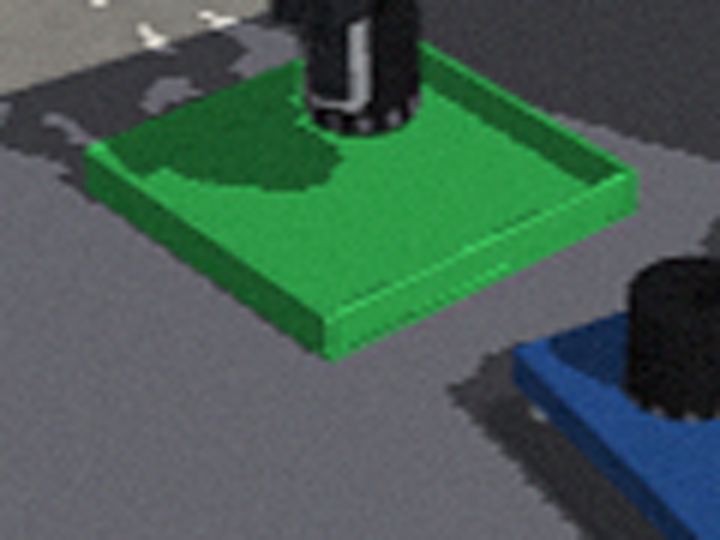

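The adapter hangs upright over the green tray, its foot at crop (362,120), and will come down close to the tray's middle.

```bash
python3 -m crank '[0,0,0,0,0,1.5,1, 0,0,0,0,0,3,1, 0,0,0,0,0,3.7,1, 0,0,0,0,0,4.0,1, 0,0,0,0,0,4.15,1, 0,0,0,0,0,4.15,1]'; python3 -m crank '[0,0,0,0,0,0.05,0.4, 0,0,0,0,0,0,0, 0,0,0,0,0,0,0, 0,0,0,0,0,0,0, 0,0,0,0,0,0,0, 0,0,0,0,0,-2,0, 0,0,0,0,0,-5,0, 0,0,0,0,0,-9.5,0, 0,0,0,0,0,-9.5,0, 0,0,0,0,0,-9.5,0]'; python3 -c "
from h import *
go([.4577,-.0853,.29],127.5)"
```

```text
time_s: 22.55
eef_pos: [0.4683, -0.2804, 0.1913]
orientation: [-3.141, -0.001, 2.225]
ft_force: [-3.1, 1.7, 7.1]
opening: 0.0431
gripper_force: 41.7
time_s: 23.8
eef_pos: [0.4684, -0.2805, 0.2856]
orientation: [-3.141, -0.0, 2.225]
ft_force: [0.3, -0.7, -0.5]
opening: 0.0853
gripper_force: 0.0
t 23.8 at [ 0.4684 -0.2805  0.2856] [-179.99   -0.    127.5 ] f [ 0.3 -0.7 -0.5]
turn [-0.0001 -0.0001 -0.    ] shift cm [16.14 11.03 -0.44]
```

```bash
python3 -m crank '[0,0,0,3,2,-0.4,0, 0,0,0,8,5.5,-0.4,0, 0,0,0,13,8.9,-0.4,0, 0,0,0,16.15,11.05,-0.4,0, 0,0,0,16.15,11.05,-0.4,0, 0,0,0,16.15,11.05,-0.4,0, 0,0,0,16.15,11.05,-0.4,0]'; python3 -c "
from h import *
go([.4577,-.0853,.212],127.5)"
```

```text
time_s: 24.68
eef_pos: [0.4583, -0.0863, 0.2894]
orientation: [-3.141, 0.0, 2.224]
ft_force: [-0.8, 0.1, 0.9]
opening: 0.0855
gripper_force: 0.0
t 24.68 at [ 0.4583 -0.0863  0.2894] [-179.98    0.    127.43] f [-0.8  0.1  0.9]
turn [-0.0004  0.     -0.0012] shift cm [0.12 0.02 7.74]
```

```bash
python3 -m crank '[0,0,0,0.05,0,3,0, 0,0,0,0.05,0,6,0, 0,0,0,0.05,0,7.7,0, 0,0,0,0.05,0,7.7,0, 0,0,0,0.05,0,7.7,0, 0,0,0,0.05,0,7.7,1, 0,0,0,0.05,0,7.7,1, 0,0,0,0.05,0,7.7,1, 0,0,0,0.05,0,7.7,1, 0,0,0,0.05,0,7.7,1, 0,0,0,0.05,0,7.7,1]' 40; python3 -m crank '[0,0,0,0,0,-1,1, 0,0,0,0,0,-3,1, 0,0,0,0,0,-5,1, 0,0,0,0,0,-7,1, 0,0,0,0,0,-7,1]'; python3 -c "
from h import *
c=[at('scene',u,.02) for u in((373,325),(447,292),(506,351),(429,390))];print(np.mean(c,0))
go([.511,.257,.282],127.5)"
```

```text
time_s: 26.05
eef_pos: [0.4579, -0.085, 0.2129]
orientation: [3.141, 0.001, 2.225]
ft_force: [0.1, -1.3, 3.0]
opening: 0.0425
gripper_force: 40.5
time_s: 26.68
eef_pos: [0.4581, -0.0849, 0.284]
orientation: [3.14, 0.002, 2.225]
ft_force: [0.4, 0.0, -0.3]
opening: 0.0423
gripper_force: 40.7
[0.51444884 0.26436043 0.02      ]
t 26.68 at [ 0.4581 -0.0849  0.284 ] [1.7991e+02 1.3000e-01 1.2750e+02] f [ 0.4  0.  -0.3]
turn [0.0015 0.0022 0.0001] shift cm [23.9  25.01  0.19]
```

```bash
python3 -m crank '[0,0,0,2.5,2.6,0,1, 0,0,0,6.5,6.8,0,1, 0,0,0,10.7,11.2,0,1, 0,0,0,14.9,15.6,0,1, 0,0,0,19,20,0,1, 0,0,0,22.5,23.6,0,1, 0,0,0,24.1,25.3,0,1, 0,0,0,24.1,25.3,3,1, 0,0,0,24.1,25.3,5,1, 0,0,0,24.1,25.3,5,1, 0,0,0,24.1,25.3,5,1]';  python3 -c "
from h import *
go([.512,.260,.192],127.5)"
```

```text
time_s: 28.05
eef_pos: [0.5119, 0.2599, 0.2329]
orientation: [-3.141, 0.0, 2.225]
ft_force: [0.6, -0.7, -0.7]
opening: 0.0427
gripper_force: 40.8
t 28.05 at [0.5119 0.2599 0.2329] [-179.98    0.    127.47] f [ 0.6 -0.7 -0.7]
turn [-0.0003  0.0001 -0.0006] shift cm [0.   0.02 4.09]
```

```bash
python3 -m crank '[0,0,0,0,0,1.5,1, 0,0,0,0,0,3,1, 0,0,0,0,0,3.7,1, 0,0,0,0,0,4.0,1, 0,0,0,0,0,4.1,1, 0,0,0,0,0,4.1,1]'; python3 -m crank '[0,0,0,0,0,0,0.4, 0,0,0,0,0,0,0, 0,0,0,0,0,0,0, 0,0,0,0,0,0,0, 0,0,0,0,0,0,0, 0,0,0,0,0,-2,0, 0,0,0,0,0,-5,0, 0,0,0,0,0,-10,0, 0,0,0,0,0,-15,0, 0,0,0,-8,0,-20,0, 0,0,0,-8,0,-20,0]'
python3 - <<'E'
from h import *
s=env.get_image("scene")[130:400,230:520,::-1];t=env.get_image("top")[160:320,170:500,::-1]
s=cv2.resize(s,None,fx=1.5,fy=1.5);t=cv2.resize(t,None,fx=1.1,fy=1.1,interpolation=cv2.INTER_CUBIC)
c=np.zeros((600,800,3),np.uint8);c[:s.shape[0],:s.shape[1]]=s;c[s.shape[0]:s.shape[0]+t.shape[0],:t.shape[1]]=t;z=cv2.resize(env.get_image("scene")[225:310,250:330,::-1],None,fx=4,fy=4,interpolation=cv2.INTER_CUBIC);c[:340,440:760]=z
cv2.imwrite("pics/c7.png",c)
E
```

```text
time_s: 28.8
eef_pos: [0.5119, 0.2604, 0.1919]
orientation: [3.141, 0.0, 2.225]
ft_force: [-0.3, -0.8, -0.2]
opening: 0.0427
gripper_force: 40.9
time_s: 30.18
eef_pos: [0.5619, 0.1957, 0.3944]
orientation: [3.138, 0.002, 2.225]
ft_force: [-0.2, 0.5, 0.0]
opening: 0.0851
gripper_force: 0.0
```

View pics/c7.png

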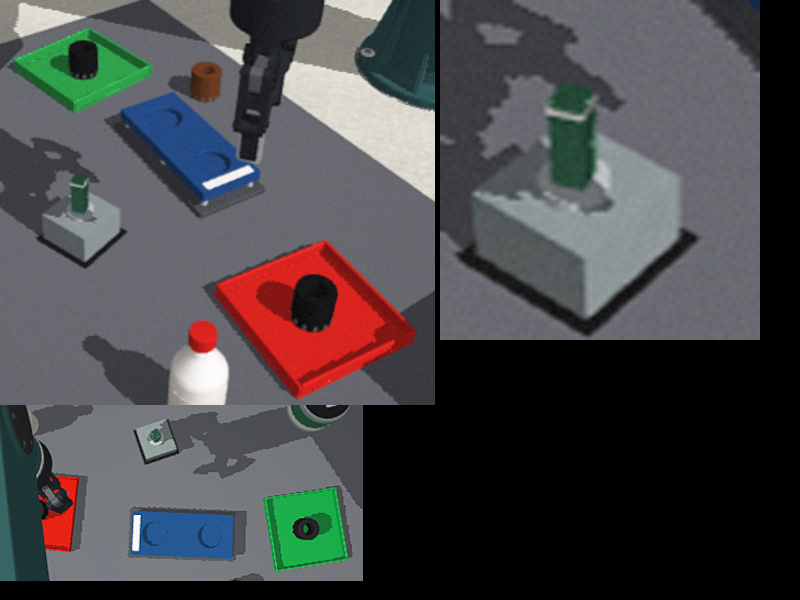

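Both adapters stand upright in their trays, at montage (83,60) in green and (314,302) in red. The gauge is seated upright in its stand at (573,140), with its shoulder on the block.

```bash
python3 -m crank '[0,0,0,0,0,0,0, 0,0,0,0,0,0,0, 0,0,0,0,0,0,0]' && python3 -c "
from station import env
print(env.close_job())"
```

```text
time_s: 30.7
eef_pos: [0.5598, 0.1975, 0.3909]
orientation: [-3.14, -0.001, 2.226]
ft_force: [0.6, 0.1, -0.3]
opening: 0.0854
gripper_force: 0.0
the job is handed in; nothing more can be done
None
```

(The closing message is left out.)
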